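# Scan a cast housing with the clamped trigger scanner

### The job

Take the round cast housing from the fixture plate, set it down flat in the middle of the round scan stand with its code lug squarely facing the scanner's window, and let go of it. Then squeeze the scanner's trigger fully home, hold it for about half a second and let it spring back out, leaving the housing where it stands. Squeeze gently, at no more than about 40 N because the scanner is plastic, and leave the other things lying about where they are.

Things in the scene. Friction and masses are not known exactly. Their poses are not given: they have to be found in the camera images.
- station: Scan station, fixed: dark steel base plate 190 x 280 mm, 10 mm thick, with a round stand and a grey pistol-grip scanner lying on its side in a cradle. Origin at table height; the plate spans -105..85 mm in x, -160..120 mm in y. The barrel runs along y at x = 30 mm, its window looking to -y; the pistol grip runs to -x.
- scanner: Grey plastic scanner with its trigger, clamped; frame as the station. In mm: barrel x 5..55, y -10..100, z 36..86 (strap to 89); black window head x -1..61, y -27..1, z 34..88; grip y 50..76, z 47..75, from the barrel to x = -92, ending in a 30 x 32 butt cap. A thin post holds the grip at x = -82; else its underside is free, 37 above the base plate.
- trigger (a joint): Angle of the white plastic trigger lever: 0 = sprung out, 0.30 rad = fully home. The lever, 66 mm long, 8 mm thick and 22 mm high, stands in front (-y) of the grip; its hinge is vertical, at x = 0, y = 30 mm in the station's frame, its free end points to -x. At 40 mm from the hinge it takes 2 N to start, 6 N to go home.
- trigger_face (a point): Point on the middle of the trigger's front face (the face a finger pulls), 45 mm from the hinge and 61 mm above the table. It moves towards the grip (station +y) by about 13 mm as the trigger goes home. Its axes turn with the trigger; -y points out of the face.
- grip_back (a point): Point on the middle of the grip's back face, straight across from the trigger face, 61 mm above the table; axes as the station's. Grip and trigger together measure 55 mm along station y here when the trigger is out, 42 mm when it is home.
- stand (a point): Centre of the top of the round grey scan stand, 80 mm in diameter, its top 30 mm above the table. Axes as the station's: +y points to the scanner's window, which is 83 mm away.
- housing: The round cast metal housing: a flange disc 64 mm in diameter and 14 mm thick, a plain round boss 30 mm in diameter rising from its middle to 42 mm total height (grip it here), and a single square code lug, 36 mm wide and 18 mm high, sticking out on its +y side to 38 mm from the centre. Origin at the centre of its underside, z up. About 250 g.
- code_face (a point): Middle of the flat outer face of the housing's code lug, with a small white code label; 38 mm from the housing's centre along its +y, 9 mm above its underside. On the stand it must face the window.
- fixture: Perforated aluminium fixture plate, fixed, 170 mm in its x by 250 mm in its y, 12 mm thick. Origin at the centre of its underside at table height. The housing and the rectangular cover rest on its top.
- cover: Bystander: rectangular cast cover 62 x 50 mm with two ribs, 22 mm high, on the fixture plate beside the housing. Origin at the centre of its underside. Not to be moved.
- jar: Bystander: white jar with a black cap, 56 mm in diameter, 75 mm high, on the table beyond the middle. Not to be moved.
- driver: Bystander: screwdriver about 170 mm long, lying on the table at the robot's left. Not to be moved.
Mind the look-alikes: they are no part of the job. What is shaped like the housing but blue or orange is not meant.

How it is judged:
On the way, in this order (a step that is already met when the one before it is completed fails the run):
1. the housing stands on the scan stand, code lug facing the window, released and at rest, the trigger not pulled (horizontal distance between housing and stand below 0.012 m and z of housing in the frame of stand between -0.004 and 0.004 m and angle between housing's own z axis and vertical below 0.08 rad and angle between the y axis of housing and the y axis of stand, either way round below 0.26 rad and y of code_face in the frame of stand above 0 m and contact force between the fingers and housing below 0.1 N and linear speed of housing below 0.01 m/s and value of joint trigger below 0.05 rad), for 0.2 s.
2. the trigger is squeezed home and held while the housing stands in place (horizontal distance between housing and stand below 0.012 m and z of housing in the frame of stand between -0.004 and 0.004 m and angle between housing's own z axis and vertical below 0.08 rad and angle between the y axis of housing and the y axis of stand, either way round below 0.26 rad and y of code_face in the frame of stand above 0 m and value of joint trigger above 0.25 rad), for 0.3 s.
At the end, for the whole second after the job is handed in: The housing stands flat and at rest on the scan stand, its centre within 12 mm of the stand's, its code lug facing the window within 0.26 rad (15 degrees), and the trigger is fully out again (under 0.04 rad) (horizontal distance between housing and stand below 0.012 m and z of housing in the frame of stand between -0.004 and 0.004 m and angle between housing's own z axis and vertical below 0.08 rad and angle between the y axis of housing and the y axis of stand, either way round below 0.26 rad and y of code_face in the frame of stand above 0 m and contact force between the fingers and housing below 0.1 N and linear speed of housing below 0.01 m/s and value of joint trigger below 0.04 rad); the robot touches nothing.
It fails at once if the scanner is squeezed or struck too hard: contact force over 110 N, summed over both fingers (about 55 N a finger), or from the arm (contact force between any of the fingers, the arm and scanner above 110 N).
It fails at once if the rectangular cover, the jar or the screwdriver is moved by more than 20 mm (distance of any of cover, jar, driver from where it was at the start of the episode above 0.02 m).
It also fails if it takes over 45 s, if anything falls off the work surface, if the arm or the gripper's body presses on something with over 40 N, if the wrist force passes 120 N, or if a joint passes its speed limit or range.

### The arm

A 6-joint arm with a two-finger parallel gripper is mounted at the origin on the work surface. World frame = base frame: x ahead of the robot, y to its left, z up, the work surface at z = 0. Lengths are in m, angles in rad, forces in N, time in s.
With the tool pointing down it reaches from about 0.25 to 0.725 m from the base axis. Payload 4 kg.
Tool frame: the origin (TCP) lies at the very end of the fingers, on their centre line; the grasp point (between the pads) lies 19 mm behind it; z points along the fingers, y is the line along which they close (so a half turn about z gives the same grasp; the last joint's range is limited). The gripper opens to 85 mm and grips with 20 to 120 N. Pads are 22 mm wide; open, the fingers measure 114 mm over their backs; the gripper's body (76 mm by 85 mm) begins 54 mm behind the grasp point. The pads swing forward as they close: fully open they stand 13 mm farther back than shut.
Start: joints at [-1.136, 0.241, 0.005, 1.335, 0, 1.571], TCP at [0.211, -0.453, 0.231] pointing down, gripper open.
Joint ranges: [-2.72, 2.72], [-1.05, 1.87], [-1.09, 1.28], [-1.99, 2.15], [-1.42, 1.44], [-3.14, 3.14]. Speed limits (rad/s): [2.79, 2.79, 3.14, 3.14, 3.14, 3.14].

### API

Orientations are given as a unit quaternion [x, y, z, w].
In Python, from workcell import * gives the robot as it stands. The module is installed in compiled form; this text tells all that it offers.
- The arm moves only by the tool send_rows, never from a script. Its argument "steps" is text: rows parted by semicolons, each of 7 numbers parted by spaces: the opening, from -1 (shut) to 1 (fully open), then the shift along the world's x, y, z in m, then the turn, a rotation vector about the world's x, y, z in rad. A call has exactly 5 rows; each row shifts and turns the commanded pose from where the row before left it; what a row does not reach is not made up. A row lasts 1/12 s, in which the tool goes at most 41.7 mm and 7.16 degrees, less where a joint would pass 70% of its speed; a pose out of reach is approached as far as the arm can. A call is refused whole if a number of a shift passes 0.0417 or a number of a turn 0.125, either way. A call with a gripper value outside its range is refused whole. The fingers move at their own pace and stop on an object; the grip force is fixed at half the most. Time passes only in rows, so rows that do not move let the fingers close, or fill a call up. It gives the time, the measured TCP pose, the force, the opening and the grip force at its end, in the units of the state.
- get_obs(): the state, without advancing time (a new reading comes with each control period).
- camera(name): name is "side" or "top"; returns a dict with "frame" (400x640x3 uint8, red, green, blue), "range_z" (400x640 float32, m along the optical axis (not along the pixel's ray), 0 where there is no reading), "camera_matrix" (3x3 intrinsics, pixels), "extrinsics" (4x4, takes a point from world to camera coordinates). Camera axes: x right, y down, z forward; pixel columns grow to the right and rows downward; lengths in m; the calibration is good to about 2 mm. A picture is of the moment at which its call begins.
- job_done(): hands the job in; it is judged then, once.
The state is a dict: "clock": time; "joint_pos": joint angles; "joint_vel": joint speeds; "tau": joint torques, N m; "eef_pos": TCP position; "tool_rot": TCP orientation; "ft_force": force on the tool from outside, world axes, zero at the start; "ft_torque": the same for the moment, N m; "grip_width": finger opening in m; "grasp_force": force on a finger pad.
Only numpy, scipy, OpenCV 4.12 (cv2) and the standard library are available. Lean on these libraries where they do the work, as an engineer would, in place of code of your own. Each camera call takes 0.05 s, during which the arm holds its last target. There are 200 camera calls.

## Working session

There is one attempt and no reset: what is moved stays moved. The work goes in short steps, Python scripts to look and compute and a tool call to move; the robot and the scene stay as the last step left them, time stands still between calls to the robot, and variables do not carry over. Pictures are saved under pics/ and viewed, at most 10 in all, crops included, and the job is handed in when it is done.

Besides the shell and the picture viewer there is one more tool, called after "Call:" as name(argument=value, ...) on one line, values as JSON. send_rows: Moves the arm, as the interface text tells. Its arguments: {"type":"object","properties":{"steps":{"type":"string"}},"required":["steps"]}

```bash
mkdir -p pics
cat > h.py <<'E'
from workcell import *
import numpy as np, cv2
def snap(n):
    c=camera(n); np.savez(''+n+'.npz',**c); return c
def load(n): return dict(np.load(''+n+'.npz'))
def world(c,u,v,z=None):
    K=c['camera_matrix'];T=np.linalg.inv(c['extrinsics'])
    r=np.linalg.inv(K)@[u,v,1]
    if z is None:
        d=c['range_z'][int(round(v)),int(round(u))]; return (T@np.r_[r*d,1])[:3]
    d=T[:3,:3]@r; o=T[:3,3]; return o+d*(z-o[2])/d[2]
def cloud(c):
    K=c['camera_matrix'];T=np.linalg.inv(c['extrinsics'])
    v,u=np.mgrid[:400,:640]; d=c['range_z']
    P=np.stack([(u-K[0,2])/K[0,0]*d,(v-K[1,2])/K[1,1]*d,d,np.ones_like(d)],-1)@T.T
    P=P[...,:3].copy(); P[d==0]=np.nan; return P
E
python3 - <<'E'
from h import *
for n in('top','side'):
    c=snap(n); cv2.imwrite(f'pics/{n}0.png',c['frame'][...,::-1]); print(np.linalg.inv(c['extrinsics'])[:3,3],c['camera_matrix'][0,0])
o=get_obs(); print(o)
E
```

```text
[0.37645152 0.0744829  0.97536118] 366.8135010294591
[0.05120081 0.88079216 1.08160626] 446.4254879471012
{'clock': 0.1, 'joint_pos': array([-1.13596398e+00,  2.41325107e-01,  3.85297204e-03,  1.33519871e+00,
       -2.72397358e-06,  1.57081073e+00]), 'joint_vel': array([-7.27657507e-08, -2.06164192e-03,  1.08428614e-03,  8.85451987e-04,
       -2.28837904e-03, -6.86110187e-04]), 'tau': array([-1.16236817e-03, -3.73137438e+01,  2.53010792e+01,  1.08570783e-02,
       -1.20447621e-04,  3.32722244e-06]), 'eef_pos': array([ 0.21038915, -0.45295553,  0.23050596]), 'tool_rot': array([ 9.76459182e-01,  2.15700224e-01, -2.03510737e-04, -9.14901430e-04]), 'ft_force': array([0.14575581, 0.01924311, 0.99290444]), 'ft_torque': array([ 0.0374999 , -0.02043062, -0.00140933]), 'grasp_force': 0.0, 'grip_width': 0.08561406508552917}
```

View pics/top0.png

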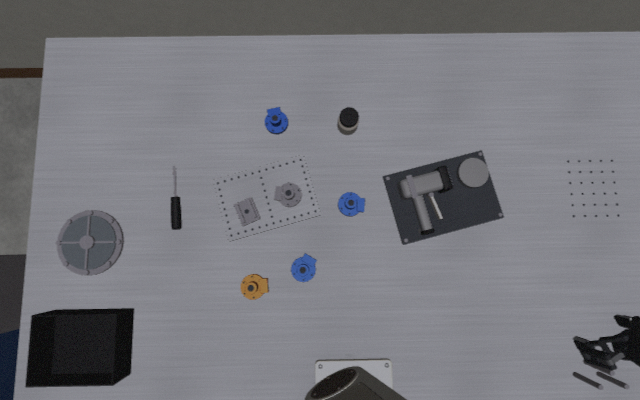

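View pics/side0.png

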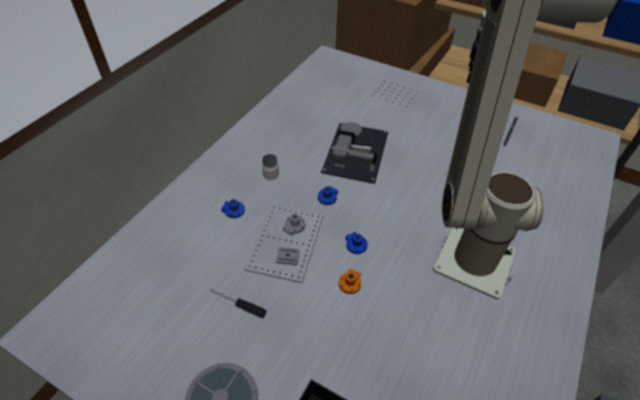

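In the top view, the housing-shaped things are grey at (289,194) on the fixture plate, blue at (276,122), (351,205) and (304,268), and orange at (255,287). The grey one fits, because it is cast metal and sits on the plate beside the cover at (247,211). The lug seems to point left. The station is at (443,197), with the stand at (473,172). I'll confirm with enlarged crops.

Run:
```python
from h import *
t=load('top');s=load('side')
def cr(c,x,y,w,h,W,H): return cv2.resize(c['frame'][y:y+h,x:x+w,::-1],(W,H),interpolation=cv2.INTER_CUBIC)
a=np.hstack([cr(t,254,168,60,50,360,300),cr(t,380,145,130,100,390,300)])
b=np.hstack([cr(s,264,200,60,50,360,300),cr(s,315,110,78,60,390,300)])
cv2.imwrite('pics/crop.png',np.vstack([a,b]))
P=cloud(t)
for n,(u,v) in dict(boss=(289,194),flange=(298,199),stand=(473,172),barrel=(428,182),grip=(421,210),trig=(437,210),fix=(235,225),base=(480,220)).items(): print(n,P[v,u].round(4))
```

```text
boss [0.5101 0.1555 0.056 ]
flange [0.5007 0.1346 0.0277]
stand [ 0.5653 -0.3258  0.0309]
barrel [ 0.5311 -0.1903  0.0838]
grip [ 0.4625 -0.171   0.078 ]
trig [ 0.4627 -0.2131  0.0697]
fix [0.4366 0.3013 0.0105]
base [ 0.4402 -0.3443  0.0102]
```

View pics/crop.png

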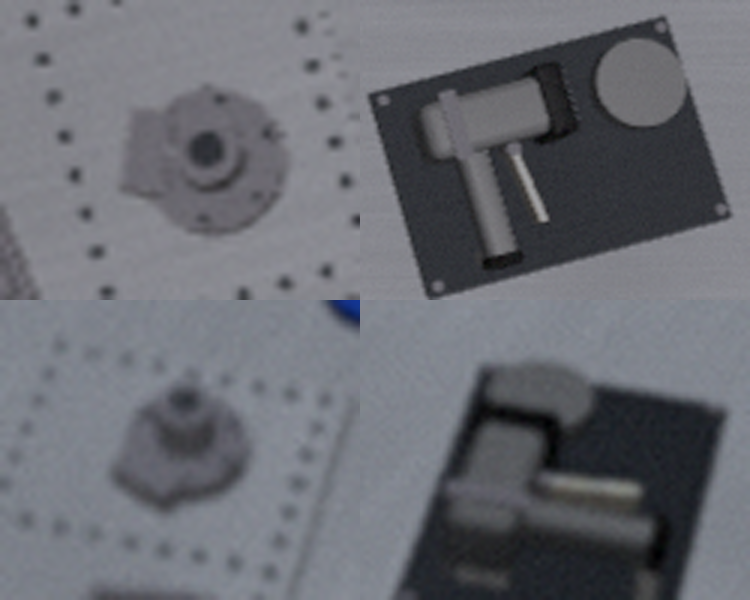

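The crop confirms that the grey part on the plate has a boss with a square lug pointing image-left (world +y). Next I'll fit the poses from both clouds.

Run:
```python
from h import *
from scipy.optimize import least_squares
for n in('top','side'):
    c=load(n);P=cloud(c).reshape(-1,3);P=P[~np.isnan(P[:,0])]
    def sel(x,y,r,z0,z1): return P[(np.hypot(P[:,0]-x,P[:,1]-y)<r)&(P[:,2]>z0)&(P[:,2]<z1)]
    b=sel(.51,.155,.025,.045,.07); print(n,'boss',len(b),((b.max(0)+b.min(0))/2).round(4),b.mean(0).round(4),np.median(b[:,2]))
    h=sel(.51,.155,.06,.02,.07); h=h[h[:,1]<.215]; print(' housing ext',h.min(0).round(4),h.max(0).round(4))
    f=h[(h[:,2]<.035)]
    # polar max radius by angle about circle centre
    def hull(q): return cv2.convexHull(q[:,:2].astype(np.float32))[:,0]
    l=h[h[:,1]>.178]; print(' lug part',len(l),l.mean(0).round(4))
    s=sel(.565,-.326,.055,.022,.04); (cx,cy),r=cv2.minEnclosingCircle(s[:,:2].astype(np.float32)); print(' stand',len(s),cx,cy,r,((s.max(0)+s.min(0))/2).round(4),s.mean(0).round(4),np.median(s[:,2]))
    st=sel(.5,-.24,.19,.006,.095); rr=cv2.minAreaRect(st[:,:2].astype(np.float32)); print(' plate',rr)
    g=sel(.4625,-.171,.07,.07,.09); 
    fx=sel(.5,.18,.16,.008,.016); print(' fixture',cv2.minAreaRect(fx[:,:2].astype(np.float32)))
t=load('top')
for u,v in [(380+22/3,145+99/3),(380+303/3,145+25/3),(380+362/3,145+209/3),(380+77/3,145+287/3)]: print('screw',world(t,u,v,.011).round(4))
s=load('side')
print('stand side',world(s,315+178/5,110+93/5,.03), 'boss',world(s,264+185/6,200+100/6,.054),'boss top',world(t,254+206/6,168+150/6,.054))
print('trigger tip top',world(t,380+184/3,145+220/3,.072),'hinge',world(t,380+152/3,145+145/3,.072))
print('grip axis',world(t,380+113/3,145+165/3,.075),world(t,380+143/3,145+245/3,.075))
m=lambda u,v: world(t,254+u/6,168+v/6,.012+.018)
print('lug face corners',m(132,108),m(122,188))
```

```text
top boss 107 [0.5142 0.1568 0.053 ] [0.5135 0.1569 0.0541] 0.05407583964102547
 housing ext [0.483  0.1267 0.0216] [0.5445 0.1971 0.0591]
 lug part 101 [0.516  0.1857 0.0298]
 stand 725 0.5655380487442017 -0.3283054530620575 0.040787745267152786 [ 0.5644 -0.3281  0.0294] [ 0.5643 -0.3268  0.03  ] 0.030061456304633305
 plate ((0.5183990001678467, -0.22850292921066284), (0.24160821735858917, 0.3308321535587311), 10.17375373840332)
 fixture ((0.48811981081962585, 0.19255909323692322), (0.29349827766418457, 0.28333425521850586), 41.54825210571289)
side boss 74 [0.516  0.1628 0.0517] [0.5149 0.1632 0.0524] 0.0523115473062542
 housing ext [0.4836 0.1287 0.0202] [0.548  0.2023 0.0577]
 lug part 94 [0.517  0.1898 0.0272]
 stand 186 0.567000150680542 -0.3246843218803406 0.04047949239611626 [ 0.5673 -0.3282  0.0306] [ 0.5672 -0.3292  0.0287] 0.028674996365263494
 plate ((0.5113264322280884, -0.24009305238723755), (0.20071271061897278, 0.2942831814289093), 14.231459617614746)
 fixture ((0.4884454607963562, 0.19220790266990662), (0.29472583532333374, 0.2838955521583557), 41.80805969238281)
screw [ 0.5561 -0.1035  0.011 ]
screw [ 0.6203 -0.3595  0.011 ]
screw [ 0.4535 -0.3997  0.011 ]
screw [ 0.389  -0.1452  0.011 ]
stand side [ 0.56761475 -0.32356789  0.03      ] boss [0.51558201 0.15909127 0.054     ] boss top [0.51299599 0.15731926 0.054     ]
trigger tip top [ 0.44166251 -0.22198356  0.072     ] hinge [ 0.50442769 -0.19890667  0.072     ]
grip axis [ 0.48777886 -0.16483576  0.075     ] [ 0.4214655  -0.18621268  0.075     ]
lug face corners [0.53547103 0.19158961 0.03      ] [0.50045044 0.19584469 0.03      ]
```

Call:
send_rows(steps="1 0.0152 0.0305 -0.002 0 0 0.0523;1 0.0152 0.0305 -0.002 0 0 0.0523;1 0.0152 0.0305 -0.002 0 0 0.0523;1 0.0152 0.0305 -0.002 0 0 0.0523;1 0.0152 0.0305 -0.002 0 0 0.0523")

```text
clock: 0.52
eef_pos: [0.2867, -0.2993, 0.2208]
tool_rot: [0.94, 0.342, -0.0, -0.0]
ft_force: [1.1, -0.1, 0.1]
grip_width: 0.0853
grasp_force: 0.0
```

Call:
send_rows(steps="1 0.0152 0.0305 -0.004 0 0 0.0523;1 0.0152 0.0305 -0.004 0 0 0.0523;1 0.0152 0.0305 -0.004 0 0 0.0523;1 0.0152 0.0305 -0.004 0 0 0.0523;1 0.0152 0.0305 -0.004 0 0 0.0523")

```text
clock: 0.93
eef_pos: [0.3627, -0.1468, 0.201]
tool_rot: [0.887, 0.462, -0.0, -0.0]
ft_force: [0.5, -0.0, 0.9]
grip_width: 0.0855
grasp_force: 0.0
```

Call:
send_rows(steps="1 0.0152 0.0305 -0.006 0 0 0.0523;1 0.0152 0.0305 -0.006 0 0 0.0523;1 0.0152 0.0305 -0.006 0 0 0.0523;1 0.0152 0.0305 -0.006 0 0 0.0523;1 0.0152 0.0305 -0.006 0 0 0.0523")

```text
clock: 1.35
eef_pos: [0.4387, 0.0057, 0.1708]
tool_rot: [0.819, 0.574, -0.0, -0.0]
ft_force: [0.5, -0.5, -0.4]
grip_width: 0.0857
grasp_force: 0.0
```

Call:
send_rows(steps="1 0.0152 0.0305 -0.008 0 0 0.0523;1 0.0152 0.0305 -0.008 0 0 0.0523;1 0.0152 0.0305 -0.008 0 0 0.0523;1 0.0152 0.0305 -0.008 0 0 0.0523;1 0.0152 0.0305 -0.008 0 0 0.0523")

```text
clock: 1.77
eef_pos: [0.5147, 0.1581, 0.1304]
tool_rot: [0.737, 0.676, -0.001, -0.0]
ft_force: [1.4, -0.2, -0.2]
grip_width: 0.0851
grasp_force: 0.0
```

Call:
send_rows(steps="1 0 0 -0.025 0 0 0;1 0 0 -0.025 0 0 0;1 0 0 -0.025 0 0 0;1 0 0 -0.015 0 0 0;1 0 0 -0.009 0 0 0")

```text
clock: 2.18
eef_pos: [0.5124, 0.156, 0.0294]
tool_rot: [0.738, 0.675, -0.002, -0.001]
ft_force: [0.1, 0.1, 0.9]
grip_width: 0.0858
grasp_force: 0.0
```

Call:
send_rows(steps="-0.1 0 0 0 0 0 0;-0.1 0 0 0 0 0 0;-0.3 0 0 0 0 0 0;-0.5 0 0 0 0 0 0;-1 0 0 0 0 0 0")

```text
clock: 2.6
eef_pos: [0.516, 0.1568, 0.0341]
tool_rot: [0.738, 0.675, 0.001, 0.001]
ft_force: [-1.2, -0.0, 0.2]
grip_width: 0.0279
grasp_force: 59.2
```

Call:
send_rows(steps="-1 0 0 0 0 0 0;-1 0 0 0 0 0 0;-1 0 0 0 0 0 0;-1 0 0 0 0 0 0;-1 0 0 0 0 0 0")

```text
clock: 3.02
eef_pos: [0.516, 0.1568, 0.034]
tool_rot: [0.738, 0.675, 0.002, 0.001]
ft_force: [-0.0, -0.7, 6.4]
grip_width: 0.0281
grasp_force: 59.5
```

Call:
send_rows(steps="-1 0 0 0.01 0 0 0;-1 0 0 0.02 0 0 0;-1 0 0 0.03 0 0 0;-1 0 0 0.03 0 0 0;-1 0 0 0.03 0 0 0")

```text
clock: 3.43
eef_pos: [0.5135, 0.1562, 0.1534]
tool_rot: [0.738, 0.675, -0.001, -0.001]
ft_force: [0.3, -0.2, -1.8]
grip_width: 0.028
grasp_force: 59.4
```

Run:
```python
from h import *
s=snap('side');t=snap('top');o=get_obs();e=o['eef_pos'];print(e,o['tool_rot'],o['ft_force'])
def crop(c,w,h,k):
    p=c['extrinsics']@np.r_[e,1];q=c['camera_matrix']@p[:3];u,v=(q[:2]/q[2]).astype(int);x=max(u-w//2,0);y=max(v-h//2,0);print(x,y,k)
    return cv2.resize(c['frame'][y:y+h,x:x+w,::-1],(w*k,h*k),interpolation=cv2.INTER_CUBIC)
cv2.imwrite('pics/lift.png',np.hstack([crop(s,100,100,4),crop(t,100,100,4)]))
```

```text
[0.517835   0.15755625 0.15823543] [0.73818304 0.6745805  0.00471403 0.00217325] [ 0.74894844  0.1758567  -2.34261024]
243 142 4
234 134 4
```

View pics/lift.png

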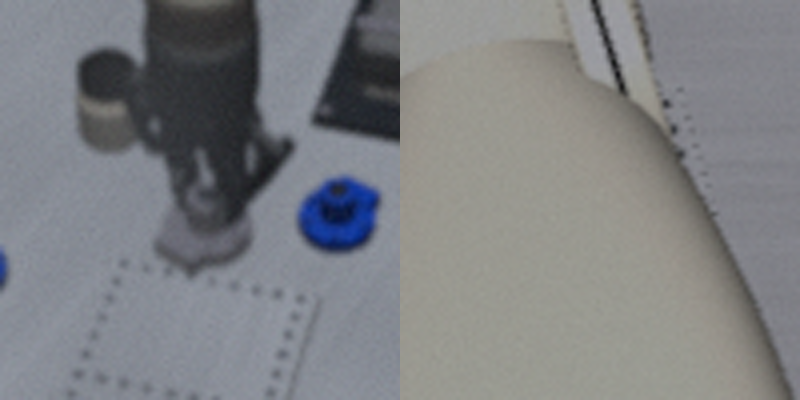

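The side crop shows the housing held level, with its lug towards the camera near (190,260), and the top crop is hidden by the arm. The TCP sits about 22 mm above the underside. Next I'll carry it to the stand.

Call:
send_rows(steps="-1 0.0016 -0.016 0 0 0 0.0112;-1 0.0032 -0.0324 0 0 0 0.0224;-1 0.0032 -0.0324 0 0 0 0.0224;-1 0.0032 -0.0324 0 0 0 0.0224;-1 0.0032 -0.0324 0 0 0 0.0224")

```text
clock: 3.95
eef_pos: [0.5278, 0.0097, 0.1514]
tool_rot: [0.703, 0.712, -0.001, -0.001]
ft_force: [1.9, -1.0, -2.4]
grip_width: 0.0281
grasp_force: 59.5
```

Call:
send_rows(steps="-1 0.0032 -0.0324 0 0 0 0.0224;-1 0.0032 -0.0324 0 0 0 0.0224;-1 0.0032 -0.0324 0 0 0 0.0224;-1 0.0032 -0.0324 0 0 0 0.0224;-1 0.0032 -0.0324 0 0 0 0.0224")

```text
clock: 4.37
eef_pos: [0.5438, -0.1524, 0.1512]
tool_rot: [0.662, 0.75, -0.001, -0.001]
ft_force: [1.1, 0.7, -2.9]
grip_width: 0.028
grasp_force: 59.5
```

Call:
send_rows(steps="-1 0.0032 -0.0324 0 0 0 0.0224;-1 0.0032 -0.0324 0 0 0 0.0224;-1 0.0032 -0.0324 0 0 0 0.0224;-1 0.0032 -0.0324 0 0 0 0.0224;-1 0.0032 -0.0324 0 0 0 0.0224")

```text
clock: 4.78
eef_pos: [0.56, -0.3142, 0.151]
tool_rot: [0.619, 0.785, -0.0, -0.001]
ft_force: [1.1, -0.3, -2.2]
grip_width: 0.028
grasp_force: 59.5
```

Call:
send_rows(steps="-1 0.0016 -0.016 0 0 0 0.0112;-1 0 0 0 0 0 0;-1 0 0 0 0 0 0;-1 0 0 0 0 0 0;-1 0 0 0 0 0 0")

```text
clock: 5.2
eef_pos: [0.5623, -0.3277, 0.1518]
tool_rot: [0.615, 0.789, 0.0, -0.001]
ft_force: [0.0, 0.5, -2.0]
grip_width: 0.0277
grasp_force: 59.5
```

Call:
send_rows(steps="-1 0.001 0 -0.015 0 0 0;-1 0.001 0 -0.025 0 0 0;-1 0.001 0 -0.025 0 0 0;-1 0 0 -0.015 0 0 0;-1 0 0 -0.009 0 0 0")

```text
clock: 5.62
eef_pos: [0.5643, -0.3266, 0.0607]
tool_rot: [0.614, 0.789, -0.0, -0.002]
ft_force: [-0.2, 0.5, -2.4]
grip_width: 0.0279
grasp_force: 59.5
```

Call:
send_rows(steps="-1 0 0 0 0 0 0;-1 0 0 0 0 0 0;-1 0 0 0 0 0 0;-1 0 0 -0.002 0 0 0;-1 0 0 -0.002 0 0 0")

```text
clock: 6.03
eef_pos: [0.5667, -0.3296, 0.061]
tool_rot: [0.615, 0.789, 0.0, 0.002]
ft_force: [-0.3, 0.6, -1.7]
grip_width: 0.0282
grasp_force: 59.5
```

Run:
```python
from h import *
s=snap('side');t=snap('top');o=get_obs();e=o['eef_pos'];print(e,o['tool_rot'],o['ft_force'])
def crop(c,w,h,k):
    p=c['extrinsics']@np.r_[e,1];q=c['camera_matrix']@p[:3];u,v=(q[:2]/q[2]).astype(int);x=max(u-w//2,0);y=max(v-h//2,0);print(x,y,k)
    return cv2.resize(c['frame'][y:y+h,x:x+w,::-1],(w*k,h*k),interpolation=cv2.INTER_CUBIC)
cv2.imwrite('pics/place.png',np.hstack([crop(s,80,100,5),crop(t,80,100,5)]))
```

```text
[ 0.56578585 -0.32919636  0.05978117] [6.15017439e-01 7.88513411e-01 6.52623539e-05 3.81981259e-04] [ 0.41318003  1.07485277 -3.73056275]
312 71 5
438 119 5
```

View pics/place.png

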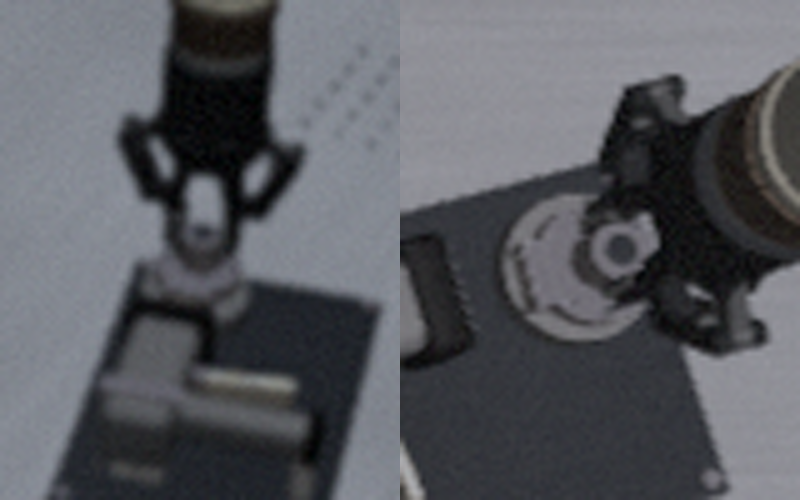

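Both crops show the housing just above the stand, with its lug towards the window (top crop, left of (520,260)). Next I'll lower it to contact.

Call:
send_rows(steps="-1 0 0 -0.002 0 0 0;-1 0 0 -0.0015 0 0 0;-1 0 0 -0.001 0 0 0;-1 0 0 0 0 0 0;-1 0 0 0 0 0 0")

```text
clock: 6.55
eef_pos: [0.5655, -0.329, 0.0546]
tool_rot: [0.615, 0.789, -0.0, -0.0]
ft_force: [0.7, -0.6, -2.1]
grip_width: 0.0278
grasp_force: 59.5
```

Call:
send_rows(steps="-1 0 0 -0.001 0 0 0;-1 0 0 -0.0005 0 0 0;-1 0 0 0 0 0 0;-1 0 0 0 0 0 0;-1 0 0 0 0 0 0")

```text
clock: 6.97
eef_pos: [0.5656, -0.3291, 0.0533]
tool_rot: [0.615, 0.789, -0.0, 0.0]
ft_force: [0.1, 0.1, -2.5]
grip_width: 0.0277
grasp_force: 59.5
```

Call:
send_rows(steps="-1 0 0 -0.0005 0 0 0;-1 0 0 -0.0005 0 0 0;-1 0 0 -0.0005 0 0 0;-1 0 0 0 0 0 0;-1 0 0 0 0 0 0")

```text
clock: 7.38
eef_pos: [0.5657, -0.3292, 0.0522]
tool_rot: [0.615, 0.789, 0.0, 0.0]
ft_force: [-0.6, 0.0, 0.3]
grip_width: 0.0279
grasp_force: 59.8
```

Contact made, so I'll release.

Call:
send_rows(steps="-0.2 0 0 0 0 0 0;-0.1 0 0 0 0 0 0;0.1 0 0 0 0 0 0;0.4 0 0 0 0 0 0;1 0 0 0 0 0 0")

```text
clock: 7.8
eef_pos: [0.5657, -0.3291, 0.0519]
tool_rot: [0.615, 0.789, 0.0, 0.0]
ft_force: [-0.4, 0.8, -0.9]
grip_width: 0.0695
grasp_force: 0.0
```

Call:
send_rows(steps="1 0 0 0 0 0 0;1 0 0 0 0 0 0;1 0 0 0 0 0 0;1 0 0 0.01 0 0 0;1 0 0 0.03 0 0 0")

```text
clock: 8.22
eef_pos: [0.5623, -0.3272, 0.0873]
tool_rot: [0.615, 0.788, -0.001, -0.005]
ft_force: [-0.5, -0.1, -0.7]
grip_width: 0.0854
grasp_force: 0.0
```

Call:
send_rows(steps="1 0 0 0.03 0 0 0;1 0 0 0.03 0 0 0;1 -0.008 0.01 0.02 0 0 -0.08;1 -0.008 0.01 0 0 0 -0.08;1 -0.008 0.01 0 0 0 -0.08")

```text
clock: 8.63
eef_pos: [0.5427, -0.2996, 0.1752]
tool_rot: [0.706, 0.708, 0.001, 0.003]
ft_force: [0.7, 0.4, -1.1]
grip_width: 0.0853
grasp_force: 0.0
```

Call:
send_rows(steps="1 -0.01 0.013 0 0 0 -0.11;1 -0.01 0.013 0 0 0 -0.11;1 -0.01 0.013 0 0 0 -0.11;1 -0.01 0.013 0 0 0 -0.11;1 -0.01 0.013 0 0 0 -0.11")

```text
clock: 9.05
eef_pos: [0.4912, -0.2336, 0.1728]
tool_rot: [0.872, 0.489, 0.0, 0.0]
ft_force: [-0.0, 0.1, 0.5]
grip_width: 0.0856
grasp_force: 0.0
```

Call:
send_rows(steps="1 -0.01 0.013 0 0 0 -0.11;1 -0.01 0.013 0 0 0 -0.11;1 -0.01 0.013 0 0 0 -0.11;1 -0.01 0.008 0 0 0 -0.11;1 0 0 0 0 0 -0.11")

```text
clock: 9.47
eef_pos: [0.4498, -0.1855, 0.1728]
tool_rot: [0.972, 0.234, -0.0, -0.0]
ft_force: [-0.4, 0.7, 0.1]
grip_width: 0.0853
grasp_force: 0.0
```

Run:
```python
from h import *
s=snap('side');t=snap('top');o=get_obs();e=o['eef_pos'];print(e,o['tool_rot'],o['ft_force'],o['clock'])
r=lambda c,x,y,w,h,k: cv2.resize(c['frame'][y:y+h,x:x+w,::-1],(w*k,h*k),interpolation=cv2.INTER_CUBIC)
cv2.imwrite('pics/after.png',np.hstack([r(s,315,100,75,80,5),r(t,420,140,80,80,5)]))
```

```text
[ 0.45161192 -0.18680344  0.17294244] [9.71622015e-01 2.36537575e-01 6.36281616e-04 4.80297338e-04] [ 0.32683439 -0.48769995 -0.28773614] 9.5667
```

View pics/after.png

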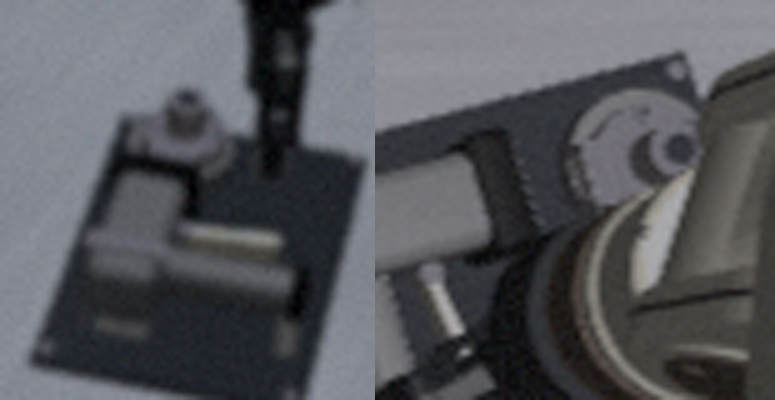

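The housing stands centred and its lug faces the window (top crop, boss hole at (682,150)). Next I'll check its position, and the trigger and grip positions, from the side view.

Run:
```python
from h import *
s=load('side');t=load('top')
T=lambda u,v,z:world(t,420+(u-375)/5,140+v/5,z).round(4)
S=lambda u,v,z:world(s,315+u/5,100+v/5,z).round(4)
R=np.array([[.970,-.2435],[.2435,.970]]);O=np.array([.5095,-.2295])
st=lambda p:(R.T@(p[:2]-O)*1e3).round(1)
for n,p in dict(bossT=T(682,150,.072),bossS=S(185,97,.072),trigA=S(185,228,.072),trigB=S(278,236,.072),gripbackTopA=S(165,273,.06),gripbackB=S(290,292,.06)).items(): print(n,p,st(p))
P=cloud(s).reshape(-1,3);P=P[~np.isnan(P[:,0])];Q=(P[:,:2]-O)@R*1e3
for nm,z0,z1,y0,y1 in(('grip',.066,.08,40,95),('trig',.06,.08,5,40)):
  for x0 in(-60,-50,-40,-30):
    m=(Q[:,0]>x0)&(Q[:,0]<x0+10)&(P[:,2]>z0)&(P[:,2]<z1)&(Q[:,1]>y0)&(Q[:,1]<y1)
    if m.any(): print(nm,x0,m.sum(),Q[m,1].min().round(1),Q[m,1].max().round(1),P[m,2].max().round(3))
```

```text
bossT [ 0.5619 -0.33    0.072 ] [  26.4 -110.2]
bossS [ 0.566 -0.325  0.072] [  31.6 -106.4]
trigA [ 0.5022 -0.1962  0.072 ] [ 1.  34.1]
trigB [ 0.4437 -0.2207  0.072 ] [-61.7  24.6]
gripbackTopA [ 0.4988 -0.1609  0.06  ] [ 6.3 69.1]
gripbackB [ 0.4176 -0.1863  0.06  ] [-78.6  64.3]
grip -60 16 55.7 77.3 0.077
grip -50 17 59.8 80.8 0.075
grip -40 18 51.5 81.4 0.078
grip -30 16 54.1 80.8 0.075
trig -60 8 24.4 35.1 0.072
trig -50 10 27.5 34.8 0.075
trig -40 11 28.7 39.8 0.075
trig -30 9 20.9 37.5 0.067
```

Call:
send_rows(steps="1 0 0 -0.02 0 0 -0.116;1 0 0 -0.03 0 0 -0.116;1 0 0 -0.03 0 0 0;1 0 0 -0.02 0 0 0;1 0 0 0 0 0 0")

```text
clock: 9.98
eef_pos: [0.4487, -0.1861, 0.0681]
tool_rot: [0.992, 0.123, -0.003, -0.002]
ft_force: [-0.6, 0.7, 0.6]
grip_width: 0.0852
grasp_force: 0.0
```

Call:
send_rows(steps="1 0 0 -0.01 0 0 0;1 0 0 -0.01 0 0 0;1 0 0 -0.009 0 0 0;1 0 0 0 0 0 0;1 0 0 0 0 0 0")

```text
clock: 10.4
eef_pos: [0.4516, -0.1871, 0.0428]
tool_rot: [0.992, 0.122, -0.0, -0.0]
ft_force: [0.3, 0.2, -0.2]
grip_width: 0.0856
grasp_force: 0.0
```

Call:
send_rows(steps="0.8 0 0 0 0 0 0;0.7 0 0 0 0 0 0;0.6 0 0 0 0 0 0;0.5 0 0 0 0 0 0;0.45 0 0 0 0 0 0")

```text
clock: 10.82
eef_pos: [0.4525, -0.1878, 0.0436]
tool_rot: [0.993, 0.122, 0.001, 0.001]
ft_force: [1.3, -1.3, 0.9]
grip_width: 0.0624
grasp_force: 1.0
```

Call:
send_rows(steps="0.4 0 0 0 0 0 0;0.35 0 0 0 0 0 0;0.3 0 0 0 0 0 0;0.25 0 0 0 0 0 0;0.2 0 0 0 0 0 0")

```text
clock: 11.23
eef_pos: [0.4522, -0.1879, 0.0433]
tool_rot: [0.993, 0.122, 0.0, 0.001]
ft_force: [0.4, -4.3, 3.5]
grip_width: 0.0513
grasp_force: 2.2
```

Call:
send_rows(steps="0.17 0 0 0 0 0 0;0.14 0 0 0 0 0 0;0.12 0 0 0 0 0 0;0.1 0 0 0 0 0 0;0.1 0 0 0 0 0 0")

```text
clock: 11.65
eef_pos: [0.4521, -0.1877, 0.0432]
tool_rot: [0.993, 0.122, 0.0, 0.001]
ft_force: [1.0, -5.9, 4.0]
grip_width: 0.0471
grasp_force: 2.6
```

Call:
send_rows(steps="0.08 0 0 0 0 0 0;0.06 0 0 0 0 0 0;0.05 0 0 0 0 0 0;0.04 0 0 0 0 0 0;0.04 0 0 0 0 0 0")

```text
clock: 12.07
eef_pos: [0.4521, -0.1877, 0.0433]
tool_rot: [0.993, 0.122, 0.0, 0.001]
ft_force: [-0.6, -5.4, 4.4]
grip_width: 0.0447
grasp_force: 3.1
```

Call:
send_rows(steps="0.03 0 0 0 0 0 0;0.02 0 0 0 0 0 0;0.02 0 0 0 0 0 0;0.01 0 0 0 0 0 0;0.01 0 0 0 0 0 0")

```text
clock: 12.48
eef_pos: [0.452, -0.1871, 0.0434]
tool_rot: [0.993, 0.122, 0.0, 0.0]
ft_force: [0.8, -3.2, 7.1]
grip_width: 0.0434
grasp_force: 4.4
```

Call:
send_rows(steps="0 0 0 0 0 0 0;0 0 0 0 0 0 0;-0.01 0 0 0 0 0 0;-0.02 0 0 0 0 0 0;-0.02 0 0 0 0 0 0")

```text
clock: 12.9
eef_pos: [0.4519, -0.1868, 0.0435]
tool_rot: [0.993, 0.122, 0.001, -0.0]
ft_force: [-0.7, -1.8, 7.6]
grip_width: 0.0423
grasp_force: 20.0
```

Call:
send_rows(steps="-0.03 0 0 0 0 0 0;-0.03 0 0 0 0 0 0;-0.04 0 0 0 0 0 0;-0.04 0 0 0 0 0 0;-0.04 0 0 0 0 0 0")

```text
clock: 13.32
eef_pos: [0.4519, -0.1866, 0.0436]
tool_rot: [0.993, 0.122, 0.001, -0.0]
ft_force: [-0.3, -1.2, 8.5]
grip_width: 0.0419
grasp_force: 32.6
```

It is fully home at 33 N. I'll hold, then release.

Call:
send_rows(steps="-0.04 0 0 0 0 0 0;-0.04 0 0 0 0 0 0;-0.04 0 0 0 0 0 0;-0.03 0 0 0 0 0 0;-0.03 0 0 0 0 0 0")

```text
clock: 13.73
eef_pos: [0.4518, -0.1865, 0.0436]
tool_rot: [0.993, 0.122, 0.0, -0.0]
ft_force: [-1.5, -0.2, 9.6]
grip_width: 0.0413
grasp_force: 32.6
```

Call:
send_rows(steps="0.1 0 0 0 0 0 0;0.25 0 0 0 0 0 0;0.4 0 0 0 0 0 0;0.6 0 0 0 0 0 0;0.8 0 0 0 0 0 0")

```text
clock: 14.15
eef_pos: [0.4505, -0.1859, 0.0421]
tool_rot: [0.992, 0.122, -0.001, -0.001]
ft_force: [0.1, -0.4, 0.0]
grip_width: 0.0762
grasp_force: 0.0
```

Call:
send_rows(steps="1 0 0 0 0 0 0;1 0 0 0 0 0 0;1 0 0 0 0 0 0;1 0 0 0 0 0 0;1 0 0 0.01 0 0 0")

```text
clock: 14.57
eef_pos: [0.45, -0.1863, 0.0515]
tool_rot: [0.993, 0.122, -0.002, -0.001]
ft_force: [-0.2, 0.0, 0.1]
grip_width: 0.0855
grasp_force: 0.0
```

Call:
send_rows(steps="1 0 0 0.02 0 0 0;1 0 0 0.03 0 0 0;1 0 0 0.03 0 0 0;1 0 0 0.03 0 0 0;1 -0.02 0 0.02 0 0 0")

```text
clock: 14.98
eef_pos: [0.4353, -0.1879, 0.1869]
tool_rot: [0.992, 0.123, 0.003, 0.002]
ft_force: [1.2, -0.8, -0.4]
grip_width: 0.0855
grasp_force: 0.0
```

Call:
send_rows(steps="1 -0.03 0.03 0 0 0 0;1 -0.03 0.03 0 0 0 0;1 -0.02 0.03 0 0 0 0;1 0 0.03 0 0 0 0;1 0 0 0 0 0 0")

```text
clock: 15.4
eef_pos: [0.351, -0.0646, 0.1837]
tool_rot: [0.992, 0.124, 0.001, -0.001]
ft_force: [-0.7, -1.1, 0.5]
grip_width: 0.0852
grasp_force: 0.0
```

Run:
```python
from h import *
s=snap('side');t=snap('top');o=get_obs();print(o['eef_pos'],o['ft_force'],o['clock'])
r=lambda c,x,y,w,h,k: cv2.resize(c['frame'][y:y+h,x:x+w,::-1],(w*k,h*k),interpolation=cv2.INTER_CUBIC)
cv2.imwrite('pics/end.png',np.hstack([r(s,315,100,75,80,5),r(t,420,140,80,80,5)]))
```

```text
[ 0.35292105 -0.06746988  0.18381985] [ 0.3613357  -1.23331593  0.0732599 ] 15.5
```

View pics/end.png

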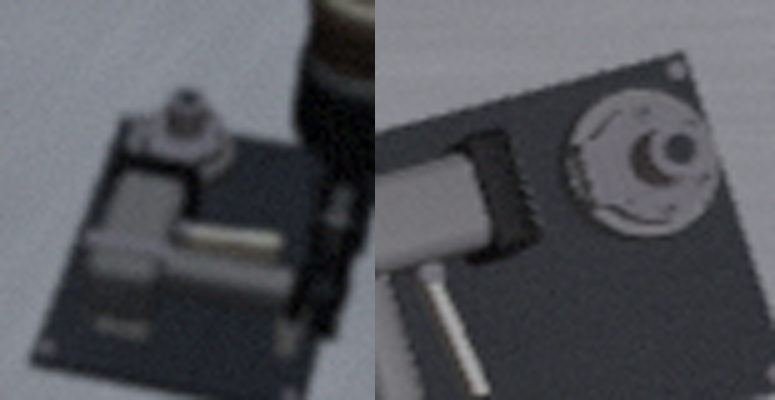

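The trigger is out again (top crop, (435,270) to (485,390)). The housing is unmoved on the stand at (645,160) with its lug facing the window, and the robot is clear.

```bash
python3 -c "
from workcell import *
print(job_done())"
```

```text
the job is handed in; nothing more can be done
None
```

The housing stands on the scan stand with its code lug facing the window, the trigger was squeezed home at about 33 N and sprang back out, and the job is handed in; no verdict came back.

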